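# Hook the last pastry out of the counter oven

### The job

One pastry has been left somewhere inside the closed counter oven. Let the oven's door down, feel across the hearth with the oven hook until you find the pastry, and gently draw it out so that it rests upright and wholly on the lowered door. Then lay the hook flat on the counter, clear of the oven, without knocking the pastry or the other things about.

Things in the scene. Friction and masses are not known exactly. Their poses are not given: they have to be found in the camera images.
- oven: Fixed steel counter-top pastry oven, 260 deep x 300 wide x 219 mm high, closed by a drop-down door. Origin: on the counter (z 0) below the middle of the mouth. x points level into the oven, y to the left of someone looking in, z up. Under the mouth is a control strip with two small fixed knobs, over it a 47 mm thick roof.
- hearth (a point): Middle of the hearth, the flat floor of the opaque chamber, 100 mm inside the mouth. In the oven's frame the chamber runs from x 0 (mouth, open over its whole width and height when the door is down) to 200 mm (back wall), y -110 to +110 mm, from the hearth at z 80 to the ceiling at z 170 mm.
- oven_door (a joint): Oven door, 256 wide x 125 high x 17 mm thick, hinged on the lower edge of the mouth (oven frame x 0, z 80 mm). 0 = shut, upright, 1.571 = fully down, inner face level, 1 mm below the hearth, reaching from x -1 to -124 mm. May start up to 0.1 ajar. Friction holds it to about 0.2; pulled past 0.3 it falls slowly open by its weight (1 to 2 s) and stays down.
- door_bar (a point): Middle of the door's pull bar, round, 12 mm thick, 170 mm long, along oven y. Door shut: at x -60, z 193 mm in the oven's frame, 12 mm below the door's top edge, with a 37 mm gap between bar and door, open from above. It turns with the door about the hinge line; door down, it hangs 60 mm below the door's inner face.
- hook_grip (a point): Centre of the wooden handle of the loose oven hook (0.22 kg, lying flat), 45 mm above its underside. x level toward the foot, y level to the side the foot points to, z up. Handle x -70 to +40 mm, 22 wide, 28 high. A crank drops from it to a straight flat bar, 12 wide x 14 high, from x +60 to +271 mm, underside level with the foot's. Balance point 100 mm ahead.
- hook_foot (a point): Middle of the hook's foot, a bar 12 x 81 x 14 mm square to the long bar: 265 mm ahead (x) of hook_grip, 34.5 mm to its +y side and 38 mm below it. The foot reaches from y -6 to y +75 mm of the hook's middle line. Same axes as hook_grip.
- pastry_center (a point): Centre (half-way up) of the glazed swirl pastry, about 92 mm across, round, 32 mm high, 0.17 to 0.25 kg, upright on the hearth inside the shut oven at the start, out of sight. Its centre starts anywhere from x 58 to 115 mm and y -40 to +55 mm in the oven's frame. It slides on the hearth and the door.
- shaker: Sugar shaker, 44 x 44 x 90 mm, on the counter beside the left wall of the oven, near its mouth. Bystander, leave alone. Origin under its centre.
- side_card: Small card in a wooden block, 28 x 90 x 63 mm, standing on the counter beside the oven's left wall. Bystander. Origin under its centre.
- top_card: Small card in a wooden block, 28 x 100 x 70 mm, standing on the oven's roof. Bystander. Origin under its centre.
- reader: Dark payment terminal, 155 (x) x 72 (y) x 24 mm, lying flat on the counter just beyond the reach of the lowered door. Bystander. Origin under its centre.
- tongs: Steel serving tongs, 330 (x) x 65 x 39 mm, lying on the counter. Bystander, not the hook. Origin under its centre.
- egg_box: Grey moulded-pulp egg box, shut, 110 (x) x 156 (y) x 70 mm. Bystander. Origin under its centre.

How it is judged:
By the outcome, as a careful person would: the job done as asked, in the order asked, and still so for the second after the job is handed in, with the robot touching nothing.
It also fails if it takes over 59 s, if anything falls off the work surface, if the arm or the gripper's body presses on something with over 40 N, if the wrist force passes 120 N, or if a joint passes its speed limit or range.

### The arm

A 6-joint arm with a two-finger parallel gripper is mounted at the origin on a cart in front of the work surface, level with it; the furniture and walls round the work are solid. World frame = base frame: x ahead of the robot, y to its left, z up, the work surface at z = 0. Lengths are in mm, angles in rad, forces in N, time in s.
With the tool pointing down it reaches from about 375 to 975 mm from the base axis. Payload 3.8 kg.
Tool frame: the origin (TCP) lies between the finger pads; the fingertips stand 8 mm ahead of it and the grasp point (between the pads) lies 11 mm behind it; z points along the fingers, y is the direction in which the jaws open and shut (so a half turn about z gives the same grasp; the last joint's range is limited). The gripper opens to 85 mm and grips with 20 to 120 N. Pads are 22 mm wide; open, the fingers measure 114 mm over their backs; the gripper's body (76 mm by 85 mm) begins 54 mm behind the grasp point. The pads swing forward as they close: fully open they stand 13 mm farther back than shut.
Start: joints at [-1.369, 0.264, 1.604, -0, 1.274, -0.037], TCP at [159.657, -655.841, 239.28] pointing down, gripper open.
Joint ranges: [-2.63, 2.63], [-0.94, 2.18], [0.31, 2.57], [-1.31, 4.45], [0, 2.66], [-2.55, 2.55]. Speed limits (rad/s): [2.57, 2.57, 3.14, 3.14, 3.14, 3.14].

### API

Orientations are given as a rotation vector (axis times angle).
In Python, from plant import * gives the robot as it stands. The module is installed in compiled form; this text tells all that it offers.
- The arm moves only by the tool drive_tool, never from a script. Its argument "targets" is a list of rows, each a list of 3 entries, a list of its own where there are three numbers: the turn, a rotation vector about the world's x, y, z in degrees, then the shift along the world's x, y, z in m, then the opening, from 0 (shut) to 1 (fully open). In form: [[[wx, wy, wz], [tx, ty, tz], gripper], ...]. A call has 1 to 5 rows; each row is the pose to reach, as a shift and turn from the pose commanded when the call began; what a row does not reach only later rows make up. A row lasts 1/8 s, in which the tool goes at most 62.5 mm and 10.7 degrees, less where a joint would pass 70% of its speed; a pose out of reach is approached as far as the arm can. A call with a gripper value outside its range is refused whole. The fingers move at their own pace and stop on an object; the grip force is fixed at half the most. Time passes only in rows, so rows that repeat a pose let the fingers close. It gives the time, the measured TCP pose, the force and the opening at its end, in the units of the state.
- read_state(): the state, without advancing time (a new reading comes with each control period).
- camera(name): name is "scene" or "top" or "wrist"; returns a dict with "frame" (400x640x3 uint8, red, green, blue), "K" (3x3 intrinsics, pixels), "pose" (4x4, takes a point from camera to world coordinates); the wrist camera has in their place "hand_eye" (4x4, takes a point from camera to tool coordinates, whose origin is the TCP and whose axes are the flange's). Camera axes: x right, y up, looking along -z (the intrinsics and any distortion apply to the point x, -y, -z); pixel columns grow to the right and rows downward; lengths in mm; the calibration is good to about 2 mm. A picture is of the moment at which its call begins: read the wrist's pose just before it. There is no depth.
- close_job(): hands the job in, once; it reports no verdict.
The state is a dict: "time_s": time; "joint_positions": joint angles; "joint_vel": joint speeds; "joint_efforts": joint torques, N m; "tool_pos": TCP position; "tool_rot": TCP orientation; "contact_force": force on the tool from outside, world axes, zero at the start; "wrist_torque": the same for the moment, N m; "gripper_width": finger opening in mm.
Only numpy, scipy, OpenCV 4.12 (cv2) and the standard library are available. Lean on these libraries where they do the work, as an engineer would, in place of code of your own. Each camera call takes 0.05 s, during which the arm holds its last target.

## Working session

There is one attempt and no reset: what is moved stays moved. The work goes in short steps, Python scripts to look and compute and a tool call to move; the robot and the scene stay as the last step left them, time stands still between calls to the robot, and variables do not carry over. Pictures are saved under pics/ and viewed, and the job is handed in when it is done.

Besides the shell and the picture viewer there is one more tool, called after "Emit:" by a JSON object that holds its "op" and its "data". drive_tool: Moves the arm, as the interface text tells. Its arguments: {"type":"object","properties":{"targets":{"type":"array","items":{"type":"array"}}},"required":["targets"]}

```bash
mkdir -p pics
python3 - <<'E'
from plant import *
import cv2,numpy as np
s=read_state();print({k:np.round(v,3) for k,v in s.items()})
for n in ["scene","top","wrist"]:
    c=camera(n);cv2.imwrite(f"pics/{n}0.png",c["frame"][:,:,::-1]);print(n,np.round(c["K"],1).tolist(),np.round(c.get("pose",c.get("hand_eye")),3).tolist(),[k for k in c])
E
```

```text
{'time_s': np.float64(0.0), 'joint_positions': array([-1.369,  0.265,  1.605,  0.   ,  1.274, -0.037]), 'joint_vel': array([ 0.001, -0.001,  0.   , -0.   ,  0.001, -0.   ]), 'joint_efforts': array([ 1.0000e-03, -5.1511e+01, -3.6731e+01,  0.0000e+00,  1.3000e-02,
       -0.0000e+00]), 'tool_pos': array([ 159.521, -655.155,  237.969]), 'tool_rot': array([-3.117, -0.374,  0.   ]), 'contact_force': array([ 0.728,  0.027, -0.546]), 'wrist_torque': array([ 0.018, -0.012, -0.005]), 'gripper_width': np.float64(85.619)}
scene [[411.6, 0.0, 319.3], [0.0, 411.6, 193.9], [0.0, 0.0, 1.0]] [[0.687, 0.317, -0.654, -348.672], [-0.727, 0.282, -0.627, -894.979], [-0.014, 0.906, 0.424, 735.362], [0.0, 0.0, 0.0, 1.0]] ['frame', 'K', 'pose']
top [[385.5, 0.0, 316.0], [0.0, 385.5, 193.2], [0.0, 0.0, 1.0]] [[-0.009, 0.992, -0.125, 381.402], [-1.0, -0.011, -0.017, -46.873], [-0.018, 0.125, 0.992, 1367.349], [0.0, 0.0, 0.0, 1.0]] ['frame', 'K', 'pose']
wrist [[327.6, 0.0, 317.8], [0.0, 327.6, 202.5], [0.0, 0.0, 1.0]] [[-0.0, 0.958, 0.287, 74.008], [1.0, 0.001, -0.001, 0.198], [-0.001, 0.287, -0.958, -134.005], [0.0, 0.0, 0.0, 1.0]] ['frame', 'K', 'hand_eye']
```

View pics/scene0.png

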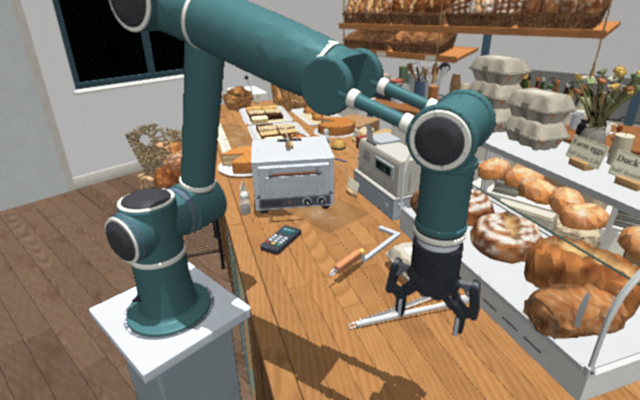

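View pics/top0.png

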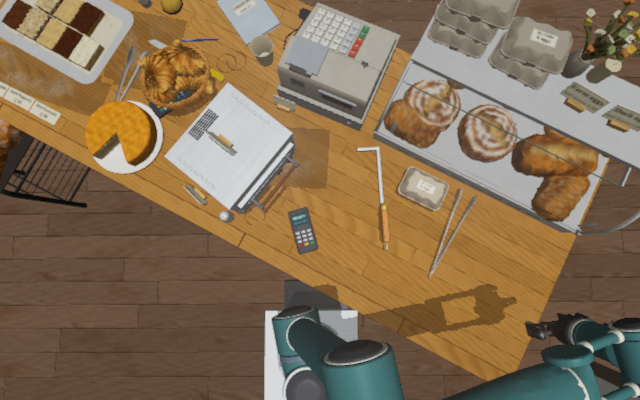

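View pics/wrist0.png

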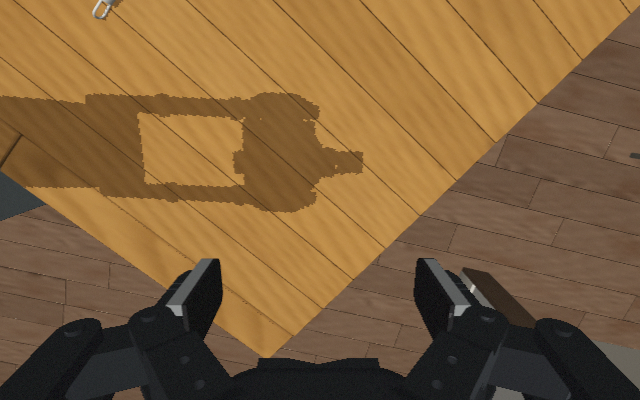

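The top view shows the oven (roof centre around px 232,145), hook (handle ~385,228, foot ~370,150), tongs (450,235), egg box (423,188) and reader (302,230). I'll zoom in next.

Run:
```python
import cv2
t=cv2.imread("pics/top0.png")
cv2.imwrite("pics/t_oven.png",cv2.resize(t[75:265,150:350],None,fx=4,fy=4*.78,interpolation=cv2.INTER_CUBIC))
cv2.imwrite("pics/t_hook.png",cv2.resize(t[135:285,340:490],None,fx=4,fy=4,interpolation=cv2.INTER_CUBIC))
s=cv2.imread("pics/scene0.png")
cv2.imwrite("pics/s_oven.png",cv2.resize(s[120:260,220:370],None,fx=4.28,fy=4.28,interpolation=cv2.INTER_CUBIC)[:599])
```

```text
(no output)
```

View pics/t_oven.png

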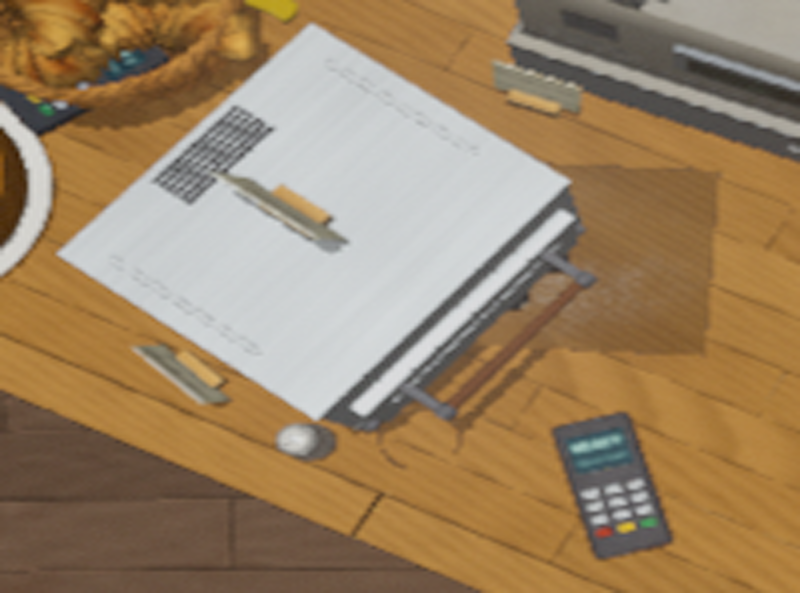

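View pics/t_hook.png

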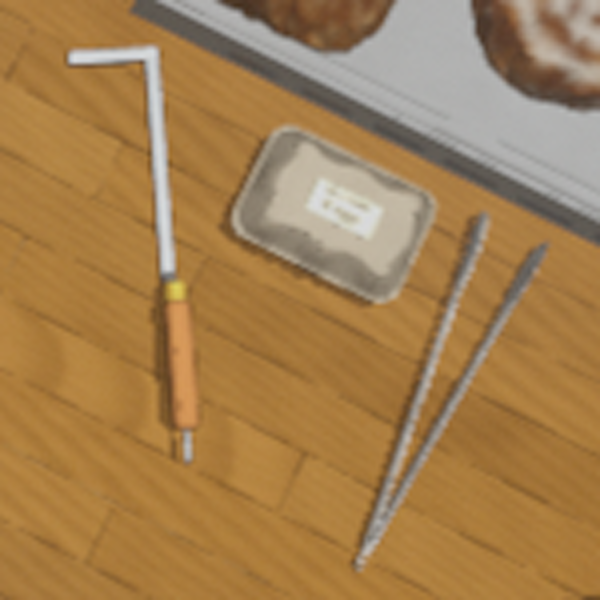

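View pics/s_oven.png

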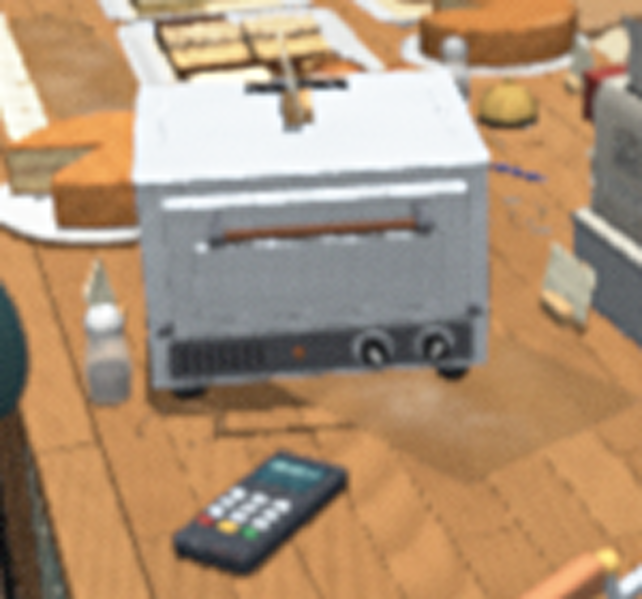

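```bash
cat > h.py <<'E'
import numpy as np
K={'top':None}
from plant import *
def ray(c,u,v,z):
    K=c["K"];P=np.array(c["pose"]);d=np.array([(u-K[0,2])/K[0,0],-(v-K[1,2])/K[1,1],-1.])
    d=P[:3,:3]@d;o=P[:3,3];return o+d*(z-o[2])/d[2]
def proj(c,p,P=None):
    K=c["K"];P=np.array(c["pose"]) if P is None else P
    q=P[:3,:3].T@(np.asarray(p,float)-P[:3,3]);return np.array([K[0,2]+K[0,0]*q[0]/-q[2],K[1,2]-K[1,1]*q[1]/-q[2]])
E
python3 - <<'E'
from h import *
c=camera("top");s=camera("scene")
f=lambda x,y:(x/4+150,y/3.12+75)
g=lambda x,y:(x/4+340,y/4+135)
R={k:ray(c,*f(*v),219) for k,v in dict(fr=(570,185),fl=(320,418),bl=(58,255),br=(312,25)).items()}
for k,v in R.items():print(k,v.round(1))
print([np.linalg.norm(R[a]-R[b]).round(1) for a,b in(("fr","fl"),("fl","bl"),("bl","br"),("br","fr"))])
b=[ray(c,*f(*v),193) for v in((590,285),(447,410))];print("bar",b,np.linalg.norm(b[0]-b[1]))
h=[ray(c,*g(*v),z) for v,z in(((176,298),59),((186,427),59),((152,52),14),((70,58),14),((170,270),14),((188,460),45))]
for q in h:print("hook",q.round(1))
fs=lambda x,y:(x/4.28+220,y/4.28+120)
for n,v in dict(fl=(137,185),fr=(488,160)).items():print("scene",n,ray(s,*fs(*v),219))
for v in((212,240),(430,226)):print("scene bar",ray(s,*fs(*v),193))
print("reader",[ray(c,*f(*v),24).round() for v in((555,425),(628,412),(672,545),(600,558))])
print("shaker",ray(c,*f(300,440),90).round(), "egg",[ray(c,*g(*v),70).round() for v in((280,125),(437,195),(235,215),(385,303))])
E
```

```text
fr [709.   42.9 219. ]
fl [481.4 231.  219. ]
bl [644.  435.4 219. ]
br [876.8 244.7 219. ]
[np.float64(295.2), np.float64(261.2), np.float64(300.9), np.float64(262.5)]
bar [array([614.06589833,  29.59671763, 193.        ]), array([490.55821108, 139.69826347, 193.        ])] 165.45845160084164
hook [ 488. -255.   59.]
hook [ 379.4 -260.    59. ]
hook [ 712.7 -247.6   14. ]
hook [ 708.2 -174.2   14. ]
hook [ 516.4 -257.6   14. ]
hook [ 351.7 -263.    45. ]
scene fl [475.94436683 222.90796025 219.        ]
scene fr [712.2144783   44.23076359 219.        ]
scene bar [479.56526665 134.36657803 193.        ]
scene bar [617.28938401  23.25642567 193.        ]
reader [array([488.,  72.,  24.]), array([502.,   8.,  24.]), array([354., -29.,  24.]), array([341.,  33.,  24.])]
shaker [469. 278.  90.] egg [array([ 634., -346.,   70.]), array([ 572., -476.,   70.]), array([ 557., -305.,   70.]), array([ 481., -428.,   70.])]
```

The oven's yaw is about 51° with its mouth middle near (595,136). The bar's position shows the door is slightly ajar. I'll move over the bar with the gripper shut.

Emit:
{"op": "drive_tool", "data": {"targets": [[[0,0,4],[0.02,0.03,0.04],0],[[0,0,10],[0.045,0.08,0.08],0],[[0,0,18],[0.07,0.13,0.08],0],[[0,0,26],[0.095,0.18,0.08],0],[[0,0,34],[0.12,0.23,0.08],0]]}}

```text
time_s: 0.88
tool_pos: [280.3, -424.2, 319.6]
tool_rot: [2.87, 1.276, 0.001]
contact_force: [1.5, 0.0, -0.4]
gripper_width: -0.4
```

Emit:
{"op": "drive_tool", "data": {"targets": [[[0,0,3],[0.028,0.052,0],0],[[0,0,3],[0.056,0.105,0],0],[[0,0,3],[0.084,0.157,0],0],[[0,0,3],[0.112,0.21,0],0],[[0,0,3],[0.14,0.262,0],0]]}}

```text
time_s: 1.5
tool_pos: [420.2, -162.0, 319.5]
tool_rot: [2.839, 1.344, 0.001]
contact_force: [1.0, -0.5, 1.1]
gripper_width: -0.1
```

Emit:
{"op": "drive_tool", "data": {"targets": [[[0,0,0],[0.028,0.052,0],0],[[0,0,0],[0.056,0.105,0],0],[[0,0,0],[0.084,0.157,0],0],[[0,0,0],[0.112,0.21,0],0],[[0,0,0],[0.13,0.25,0],0]]}}

```text
time_s: 2.12
tool_pos: [550.3, 88.6, 319.1]
tool_rot: [-2.838, -1.347, -0.0]
contact_force: [-0.7, -0.7, 0.3]
gripper_width: -0.3
```

```bash
cat >> h.py <<'E'
import cv2
from scipy.spatial.transform import Rotation as Ro
def wrist():
    s=read_state();c=camera("wrist")
    T=np.eye(4);T[:3,:3]=Ro.from_rotvec(s["tool_rot"]).as_matrix();T[:3,3]=s["tool_pos"]
    c["pose"]=T@np.array(c["hand_eye"]);return s,c
def save(c,n):cv2.imwrite("pics/"+n+".png",c["frame"][:,:,::-1])
E
python3 - <<'E'
from h import *
s,c=wrist();save(c,"w1");print(s["time_s"],s["tool_pos"],s["tool_rot"],s["joint_positions"],s["contact_force"])
E
```

```text
2.125 [550.33829427  88.56137372 319.12927536] [-2.83819369e+00 -1.34672228e+00 -2.61366151e-04] [1.14780879e-01 8.41077326e-04 1.75395569e+00 1.46516344e-04
 1.38666916e+00 7.99470148e-01] [-0.70615099 -0.71152015  0.3397191 ]
```

View pics/w1.png

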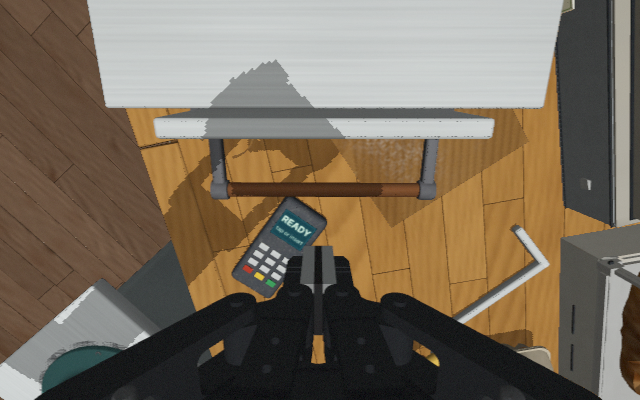

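The wrist view shows the roof's front edge at row 107 (columns 105 to 545). The bar is at row 189 (220 to 436) and the door top at rows 118 to 137.

Run:
```python
from h import *
s,c=wrist()
l=ray(c,105,107,219);r=ray(c,545,107,219);print(l,r,np.linalg.norm(l-r))
d=(r-l)[:2];print("yaw",np.degrees(np.arctan2(d[1],d[0]))+90, "mid",(l+r)/2)
ya=np.degrees(np.arctan2(d[1],d[0]))+90;ex=np.array([np.cos(np.radians(ya)),np.sin(np.radians(ya))]);ey=np.array([-ex[1],ex[0]])
O=((l+r)/2)[:2]
ov=lambda p:(np.array([(p[:2]-O)@ex,(p[:2]-O)@ey]).round(1))
for z in(193,187,183):print(z,ov(ray(c,220,189,z)),ov(ray(c,436,189,z)))
for u,v in((155,118),(155,137),(494,118),(494,137)):print(ov(ray(c,u,v,203)))
print("tip",ov(s["tool_pos"]))
```

```text
[484.73879274 240.47618054 219.        ] [718.81147998  49.89188011 219.        ] 301.8483037536203
yaw 50.84717775821014 mid [601.77513636 145.18403033 219.        ]
193 [-64.5  84.9] [-64.5 -91.8]
187 [-66.   86.7] [-66. -94.]
183 [-67.  88.] [-67.  -95.5]
[ -7.9 125.3]
[-21.7 127.3]
[  -7.9 -125.4]
[ -21.7 -127.5]
tip [-72.3   5.6]
```

Emit:
{"op": "drive_tool", "data": {"targets": [[[0,0,0],[0.01,0.012,-0.04],0],[[0,0,0],[0.018,0.022,-0.075],0],[[0,0,0],[0.018,0.022,-0.075],0]]}}

```text
time_s: 2.6
tool_pos: [565.2, 107.6, 240.6]
tool_rot: [-2.837, -1.344, 0.012]
contact_force: [-0.6, -0.2, -0.2]
gripper_width: -0.1
```

Run:
```python
from h import *
s,c=wrist();save(c,"w2");print(s["time_s"],s["tool_pos"],proj(c,s["tool_pos"]))
T=s["tool_pos"]
ex=np.array([np.cos(.8875),np.sin(.8875)])
```

```text
2.6 [565.17592841 107.5794525  240.57207015] [315.95436394 272.75430358]
```

View pics/w2.png

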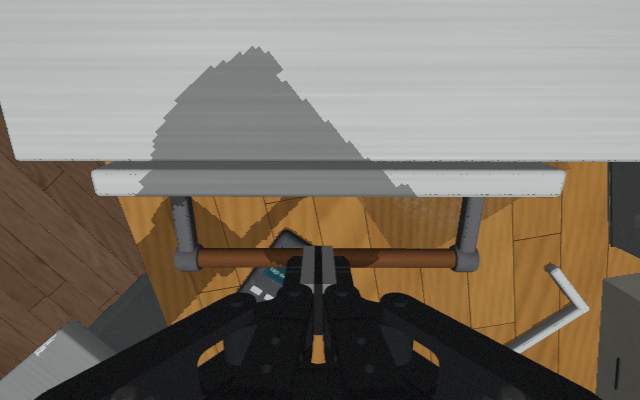

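Run:
```python
from h import *
s,c=wrist()
ex=np.array([np.cos(.8875),np.sin(.8875)]);T=s["tool_pos"]
f=lambda p:((p-T)[:2]@ex).round(1)
print("bar rel tool",f(ray(c,318,258,188)),"roof",f(ray(c,318,160,219)),"door outer",f(ray(c,318,195,203)),"inner",f(ray(c,318,169,204)))
print(s["tool_pos"],ray(c,318,160,219))
t=camera("top");sc=camera("scene");save(t,"t2");save(sc,"s2")
```

```text
bar rel tool -20.0 roof 47.7 door outer 25.7 inner 40.4
[566.41513325 107.45171424 243.05290895] [597.35670104 143.7924316  219.        ]
```

Emit:
{"op": "drive_tool", "data": {"targets": [[[0,0,0],[0.003,0.004,0],0],[[0,0,0],[0.003,0.004,-0.025],0],[[0,0,0],[0.003,0.004,-0.045],0],[[0,0,0],[0.003,0.004,-0.062],0]]}}

```text
time_s: 3.3
tool_pos: [570.5, 112.1, 181.4]
tool_rot: [-2.839, -1.345, 0.0]
contact_force: [0.6, 0.8, -0.3]
gripper_width: 0.2
```

Run:
```python
from h import *
s,c=wrist();save(c,"w3");print(s["time_s"],s["tool_pos"],s["contact_force"])
```

```text
3.3 [570.50827616 112.13133125 181.38297633] [ 0.55175388  0.84816211 -0.28565931]
```

View pics/w3.png

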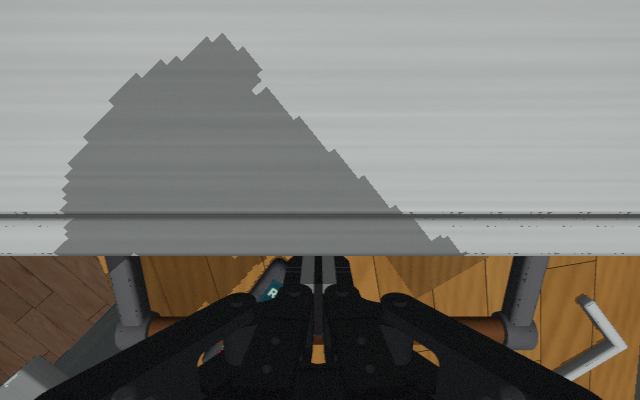

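The fingers are inside the gap without contact. Next I'll pull, then lift out.

Emit:
{"op": "drive_tool", "data": {"targets": [[[0,0,0],[-0.008,-0.01,-0.002],0],[[0,0,0],[-0.017,-0.021,-0.006],0],[[0,0,0],[-0.025,-0.031,-0.011],0],[[0,0,0],[-0.033,-0.041,-0.014],0],[[0,0,0],[-0.038,-0.047,0.04],0]]}}

```text
time_s: 3.98
tool_pos: [527.6, 63.4, 217.7]
tool_rot: [-2.837, -1.342, 0.018]
contact_force: [1.0, 0.2, 1.3]
gripper_width: -0.1
```

Emit:
{"op": "drive_tool", "data": {"targets": [[[0,0,0],[-0.005,-0.006,0.06],0],[[0,0,0],[-0.02,-0.03,0.12],0]]}}

```text
time_s: 4.22
tool_pos: [512.8, 35.7, 341.3]
tool_rot: [2.838, 1.345, 0.001]
contact_force: [0.7, 0.0, 0.9]
gripper_width: -0.4
```

Run:
```python
from h import *
s,c=wrist();save(c,"w4");print(s["time_s"],s["tool_pos"],s["contact_force"])
```

```text
4.225 [512.77029261  35.7207582  341.2526831 ] [0.6749985  0.00421603 0.90621671]
```

View pics/w4.png

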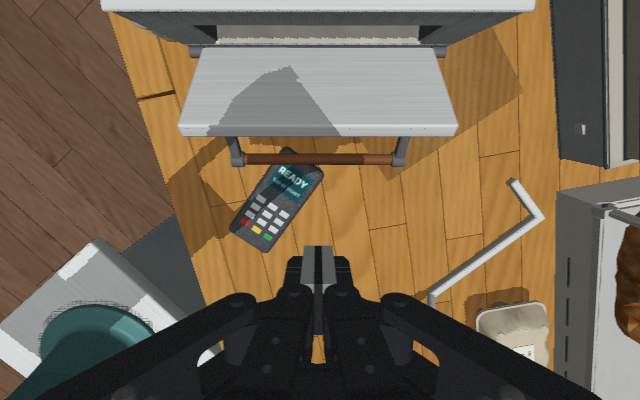

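The door is falling open by itself. I'm moving to the hook.

Emit:
{"op": "drive_tool", "data": {"targets": [[[0,0,-10],[-0.014,-0.055,0],1],[[0,0,-20],[-0.028,-0.115,-0.01],1],[[0,0,-30],[-0.042,-0.174,-0.03],1],[[0,0,-40],[-0.056,-0.234,-0.05],1],[[0,0,-48],[-0.069,-0.294,-0.07],1]]}}

```text
time_s: 4.9
tool_pos: [444.0, -254.4, 270.6]
tool_rot: [3.14, 0.065, 0.001]
contact_force: [0.4, 0.9, 0.7]
gripper_width: 85.3
```

Emit:
{"op": "drive_tool", "data": {"targets": [[[0,0,0],[0,0,-0.03],1],[[0,0,0],[0,0,-0.03],1]]}}

```text
time_s: 5.15
tool_pos: [442.8, -252.2, 238.1]
tool_rot: [-3.138, -0.07, 0.008]
contact_force: [0.2, 0.4, -0.0]
gripper_width: 85.3
```

Run:
```python
from h import *
s,c=wrist();save(c,"w5");print(s["time_s"],s["tool_pos"],s["tool_rot"],s["joint_positions"])
sc=camera("scene");save(sc,"s5");t=camera("top");save(t,"t5")
cv2.imwrite("pics/s5z.png",cv2.resize(sc["frame"][120:260,220:370,::-1],None,fx=4.28,fy=4.28,interpolation=cv2.INTER_CUBIC)[:599])
```

```text
5.15 [ 442.76614791 -252.17759193  238.06298644] [-3.13790438 -0.06984194  0.0080953 ] [-5.66314549e-01 -4.69157304e-02  1.94898657e+00 -4.76174815e-04
  1.24542264e+00  9.60127652e-01]
```

View pics/w5.png

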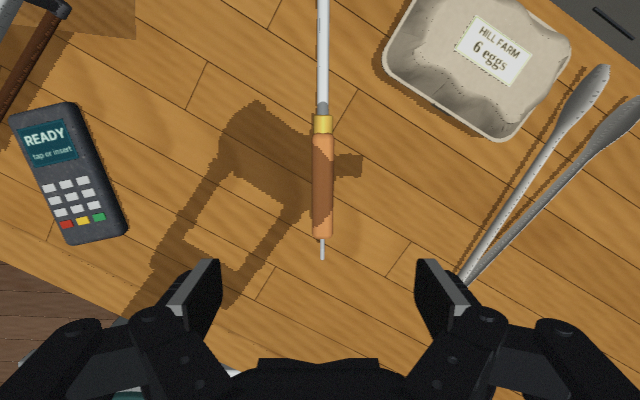

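View pics/s5z.png

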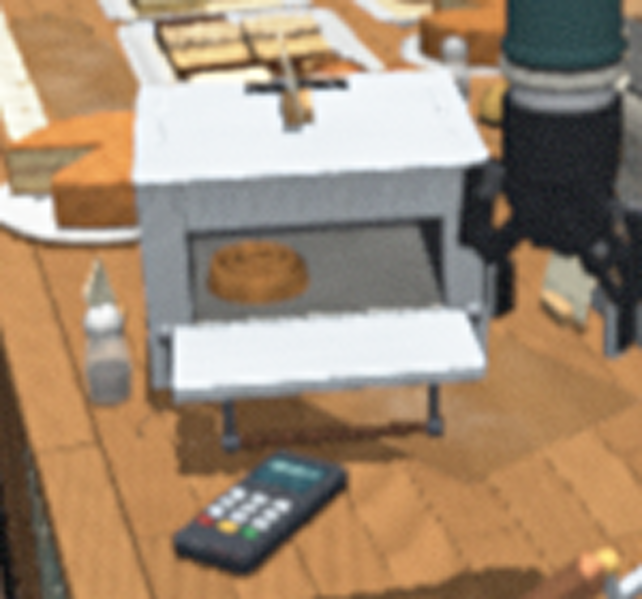

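View pics/t5.png

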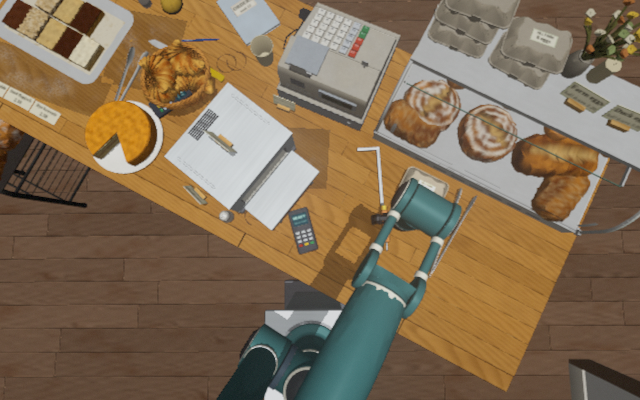

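The door is fully down and the pastry is visible at the left of the chamber (crop px 208 to 308 × 240 to 303). In the wrist view the handle runs from px (322,133) to (322,238).

```bash
python3 - <<'E'
from h import *
s,c=wrist();print(s["tool_pos"])
for u,v,z in((322,115,59),(323,133,59),(322,238,59),(313,200,55),(333,200,55),(322,100,14),(323,10,14)):print(u,v,ray(c,u,v,z).round(1))
sc=camera("scene");t=camera("top")
fs=lambda x,y:(x/4.28+220,y/4.28+120)
th=np.radians(50.8);ex=np.array([np.cos(th),np.sin(th)]);ey=np.array([-ex[1],ex[0]])
for O in((598,141),):
  ov=lambda p:np.array([(p[:2]-O)@ex,(p[:2]-O)@ey]).round(1)
  for n,x,y,z in(("L",208,272,98),("R",308,270,98),("front",258,303,80),("back",258,241,112),("hearthL",190,322,80),("hearthR",447,308,80),("dFL",172,390,79),("dFR",487,367,79),("ceilL",188,230,170),("ceilR",445,213,170)):
    print(n,ov(ray(sc,*fs(x,y),z)),ray(sc,*fs(x,y),z).round())
E
python3 - <<'E'
import cv2
t=cv2.imread("pics/t5.png");cv2.imwrite("pics/t5z.png",cv2.resize(t[75:240,150:350],None,fx=4,fy=3.6,interpolation=cv2.INTER_CUBIC))
E
```

```text
[ 446.05353292 -252.12564171  241.99059003]
322 115 [ 511.  -253.5   59. ]
323 133 [ 494.6 -255.3   59. ]
322 238 [ 387.1 -259.8   59. ]
313 200 [ 426.8 -248.7   55. ]
333 200 [ 427.7 -269.    55. ]
322 100 [ 525.1 -253.4   14. ]
323 10 [ 609.3 -250.1   14. ]
L [75.9 94.2] [573. 259.  98.]
R [65.8  4.2] [636. 195.  98.]
front [40.5 51.5] [584. 205.  80.]
back [108.   46.9] [630. 254. 112.]
hearthL [ 10.  112.3] [517. 220.  80.]
hearthR [   3.1 -114. ] [688.  71.  80.]
dFL [-116.1  128. ] [425. 132.  79.]
dFR [-115.2 -130.7] [626. -31.  79.]
ceilL [  1.7 107.7] [516. 210. 170.]
ceilR [   4.4 -113.2] [689.  73. 170.]
```

View pics/t5z.png

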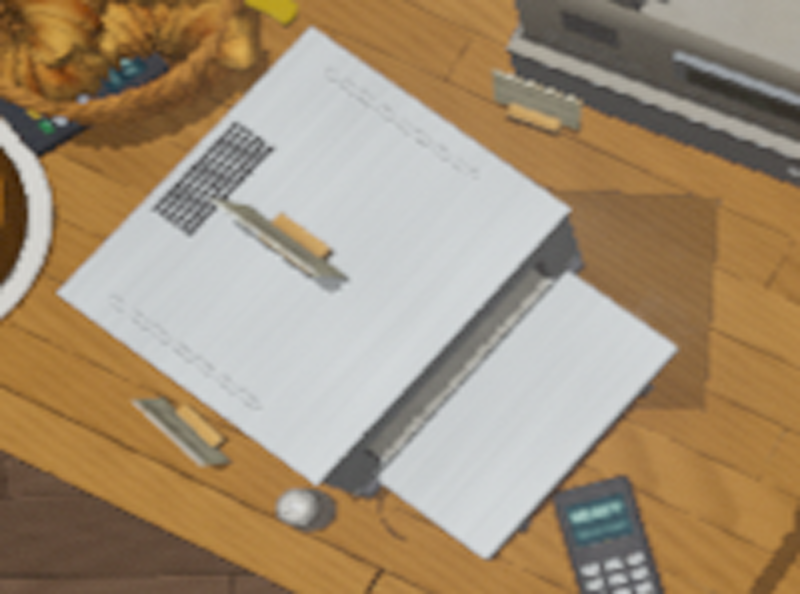

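Run:
```python
from h import *
for i in range(2):
  s,c=wrist();print(s["time_s"],s["tool_pos"],s["tool_rot"])
for u,v,z in((323,133,59),(322,238,59),(313,200,55),(333,200,55)):print(u,v,ray(c,u,v,z).round(1))
t=camera("top")
f=lambda x,y:((x+.5)/4-.5+150,(y+.5)/3.6-.5+75)
P=[ray(t,*f(*p),79) for p in((570,272),(383,480),(677,347),(488,558))];print(np.round(P,1), np.mean(P[:2],0),np.mean(P[2:],0))
```

```text
5.45 [ 446.66912203 -251.967175    242.32843887] [3.13900273 0.07586208 0.00365781]
5.5 [ 446.58027911 -251.91664321  242.06241914] [3.1392741  0.07576091 0.00318069]
323 133 [ 495.2 -255.1   59. ]
322 238 [ 387.8 -259.7   59. ]
313 200 [ 427.4 -248.5   55. ]
333 200 [ 428.4 -268.9   55. ]
[[693.1  55.3  79. ]
 [496.5 213.   79. ]
 [619.6 -35.5  79. ]
 [423.  124.1  79. ]] [594.77587268 134.12772365  79.        ] [521.29021152  44.28767696  79.        ]
```

Emit:
{"op": "drive_tool", "data": {"targets": [[[0,0,0],[0.005,-0.005,-0.05],1],[[0,0,0],[0.005,-0.005,-0.1],1],[[0,0,0],[0.005,-0.005,-0.15],1],[[0,0,0],[0.005,-0.005,-0.19],1],[[0,0,0],[0.005,-0.005,-0.208],1]]}}

```text
time_s: 6.22
tool_pos: [449.3, -256.0, 30.3]
tool_rot: [-3.139, -0.074, 0.005]
contact_force: [-0.7, 0.3, 0.3]
gripper_width: 85.4
```

Run:
```python
from h import *
s,c=wrist();save(c,"w6");print(s["time_s"],s["tool_pos"],s["contact_force"])
```

```text
6.225 [ 449.30448013 -255.9855125    30.29333705] [-0.73941674  0.31736734  0.29942644]
```

View pics/w6.png

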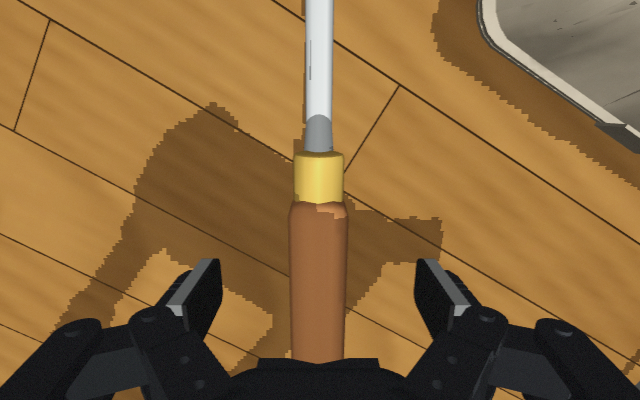

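The handle is centred between the jaws. I'm closing.

Emit:
{"op": "drive_tool", "data": {"targets": [[[0,0,0],[0,0,0.001],0],[[0,0,0],[0,0,0.001],0],[[0,0,0],[0,0,0.001],0],[[0,0,0],[0,0,0.001],0]]}}

```text
time_s: 6.78
tool_pos: [451.6, -257.6, 34.9]
tool_rot: [3.14, 0.073, 0.003]
contact_force: [-2.0, 0.9, 5.3]
gripper_width: 21.5
```

Emit:
{"op": "drive_tool", "data": {"targets": [[[0,0,0],[0,0,0.01],0],[[0,0,0],[0,0,0.03],0],[[0,0,0],[0,0,0.06],0],[[0,0,0],[0,0,0.1],0],[[0,0,0],[0,0,0.12],0]]}}

```text
time_s: 7.4
tool_pos: [451.2, -257.7, 156.2]
tool_rot: [3.139, 0.074, 0.003]
contact_force: [-0.1, -0.8, -1.5]
gripper_width: 21.1
```

Run:
```python
from h import *
s,c=wrist();save(c,"w7");print(s["time_s"],s["tool_pos"],s["tool_rot"],s["contact_force"],s["wrist_torque"],s["gripper_width"])
sc=camera("scene");save(sc,"s7")
cv2.imwrite("pics/s7z.png",cv2.resize(sc["frame"][170:320,300:460,::-1],None,fx=4,fy=4,interpolation=cv2.INTER_CUBIC))
```

```text
7.4 [ 451.24156368 -257.66710189  156.16141579] [3.1390247  0.07353339 0.00323059] [-0.11894274 -0.84960018 -1.48837453] [-0.0270639   0.14827881  0.03340025] 21.145745944152033
```

View pics/w7.png

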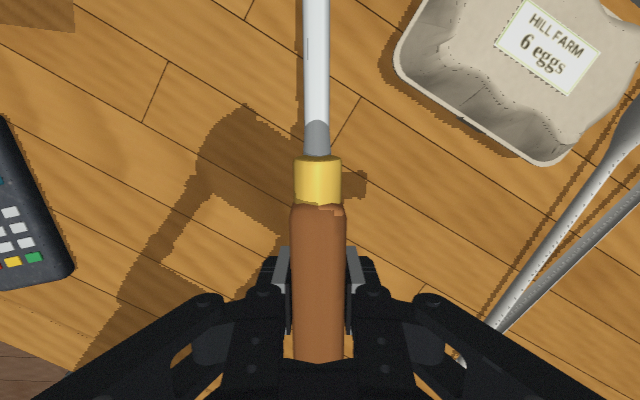

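View pics/s7z.png

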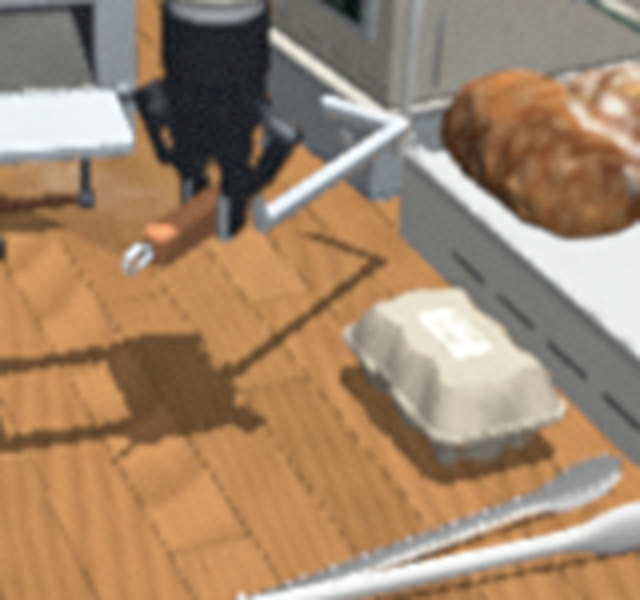

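Run:
```python
from h import *
s,c=wrist();R=Ro.from_rotvec(s["tool_rot"]).as_matrix();T=s["tool_pos"]
zg=T[2]+11
w=ray(c,318,205,zg+14);print("wood end rel tool",R.T@(w-T))
yaw=np.arctan2(R[1,0],R[0,0]);ex=np.array([np.cos(yaw),np.sin(yaw),0]);ey=np.array([-ex[1],ex[0],0])
off=(w-T)@ex-40;print("yaw",np.degrees(yaw),"grip center ahead of TCP",off)
G=T+np.array([0,0,11])+off*ex
sc=camera("scene")
for n,a,b,h in(("corner top outer",271,-6,-31),("foot tip top",265,75,-31),("bar start bottom",60,0,-45)):
    p=G+a*ex+b*ey+np.array([0,0,h]);q=proj(sc,p);print(n,p.round(),q.round(1),((q-[300,170]+.5)*4-.5).round())
for q in((317,150),(316,80),(315,10)):print(q,((ray(c,*q,zg-31)-G)@ex).round(1),((ray(c,*q,zg-31)-G)@ey).round(1))
```

```text
wood end rel tool [ 40.45071388   0.17094859 -24.8210259 ]
yaw 2.6841983603457114 grip center ahead of TCP 0.3406116225087814
corner top outer [ 724. -252.  137.] [403.4 200.3] [415. 123.]
foot tip top [ 714. -171.  137.] [381.6 194.3] [328.  99.]
bar start bottom [ 513. -255.  123.] [364.9 228.1] [261. 234.]
(317, 150) 53.3 0.2
(316, 80) 84.1 0.6
(315, 10) 111.7 0.9
```

The hook is held level, and its predicted foot and tip pixels match the scene view. I'm swinging it round to the mouth.

Emit:
{"op": "drive_tool", "data": {"targets": [[[0,0,2],[-0.03,0.005,0.005],0],[[0,0,8],[-0.055,0.02,0.012],0],[[0,0,16],[-0.06,0.045,0.012],0],[[0,0,25],[-0.06,0.075,0.012],0],[[0,0,33],[-0.055,0.105,0.012],0]]}}

```text
time_s: 8.22
tool_pos: [393.8, -150.8, 163.5]
tool_rot: [-2.986, -0.967, 0.005]
contact_force: [0.3, 0.1, -1.8]
gripper_width: 21.2
```

Emit:
{"op": "drive_tool", "data": {"targets": [[[0,0,7],[0.015,0.02,0],0],[[0,0,14],[0.035,0.04,0],0],[[0,0,20],[0.05,0.056,0],0],[[0,0,20],[0.05,0.056,0],0],[[0,0,20],[0.05,0.056,0],0]]}}

```text
time_s: 8.85
tool_pos: [444.4, -96.2, 164.2]
tool_rot: [-2.777, -1.465, 0.004]
contact_force: [-0.5, -0.6, -2.3]
gripper_width: 21.4
```

```bash
cat >> h.py <<'E'
th=np.radians(50.8);EX=np.array([np.cos(th),np.sin(th)]);EY=np.array([-EX[1],EX[0]]);O=np.array([600.5,143.])
def ov(p):p=np.asarray(p)[:2]-O;return np.array([p@EX,p@EY])
def hook(s):
    R=Ro.from_rotvec(s["tool_rot"]).as_matrix();y=np.arctan2(R[1,0],R[0,0]);e=np.array([np.cos(y),np.sin(y)]);n=np.array([-e[1],e[0]])
    t=s["tool_pos"][:2];print("t",s["time_s"],"tcp",s["tool_pos"].round(1),"yaw rel",np.degrees(y)-50.8,"F oven",ov(t+265*e).round(1),"tip",ov(t+265*e+75*n).round(1),"tcp ov",ov(t).round(1),"under z",s["tool_pos"][2].round(1)-34,"force",np.round(s["contact_force"],1))
E
python3 - <<'E'
from h import *
s,c=wrist();save(c,"w8");hook(s)
sc=camera("scene")
cv2.imwrite("pics/s8z.png",cv2.resize(sc["frame"][120:260,220:370,::-1],None,fx=4.28,fy=4.28,interpolation=cv2.INTER_CUBIC)[:599])
E
```

```text
t 8.85 tcp [444.4 -96.2 164.2] yaw rel 4.828543304998334 F oven [-20.   -7.9] tip [-26.3  66.9] tcp ov [-284.   -30.2] under z 130.2 force [-0.5 -0.6 -2.3]
```

View pics/w8.png

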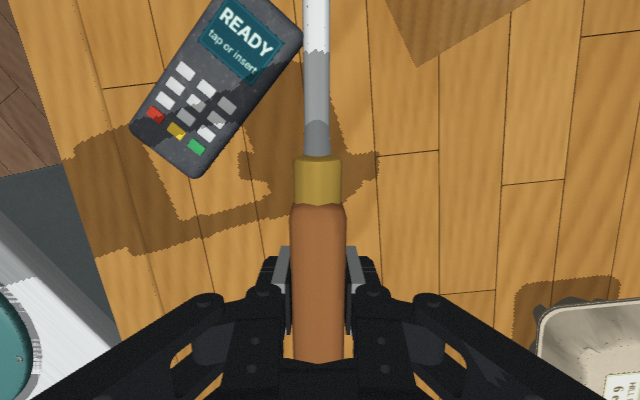

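View pics/s8z.png

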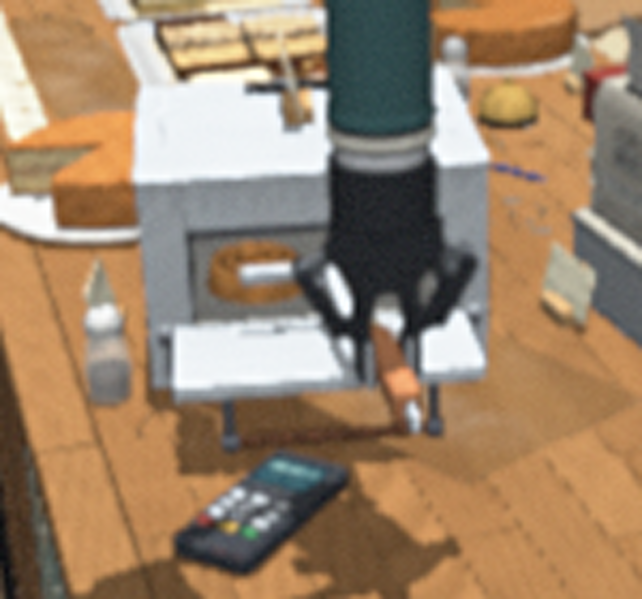

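Run:
```python
from h import *
sc=camera("scene");p=np.r_[O-26.3*EX+66.9*EY,137];q=proj(sc,p);print(((q-[220,120]+.5)*4.28-.5))
```

```text
[241.92308925 275.64397172]
```

Emit:
{"op": "drive_tool", "data": {"targets": [[[0,0,0],[0.013,0.016,0],0],[[0,0,0],[0.032,0.04,0],0],[[0,0,0],[0.057,0.07,0],0],[[0,0,0],[0.082,0.101,0],0],[[0,0,0],[0.101,0.124,0],0]]}}

```text
time_s: 9.62
tool_pos: [547.4, 28.4, 165.6]
tool_rot: [2.779, 1.466, 0.0]
contact_force: [0.0, -0.5, -1.7]
gripper_width: 20.7
```

Run:
```python
from h import *
s,c=wrist();hook(s)
sc=camera("scene")
cv2.imwrite("pics/s9z.png",cv2.resize(sc["frame"][120:260,220:370,::-1],None,fx=4.28,fy=4.28,interpolation=cv2.INTER_CUBIC)[:599])
```

```text
t 9.625 tcp [547.4  28.4 165.6] yaw rel 4.827067634554837 F oven [141.6  -9. ] tip [135.3  65.8] tcp ov [-122.4  -31.3] under z 131.6 force [ 0.  -0.5 -1.7]
```

View pics/s9z.png

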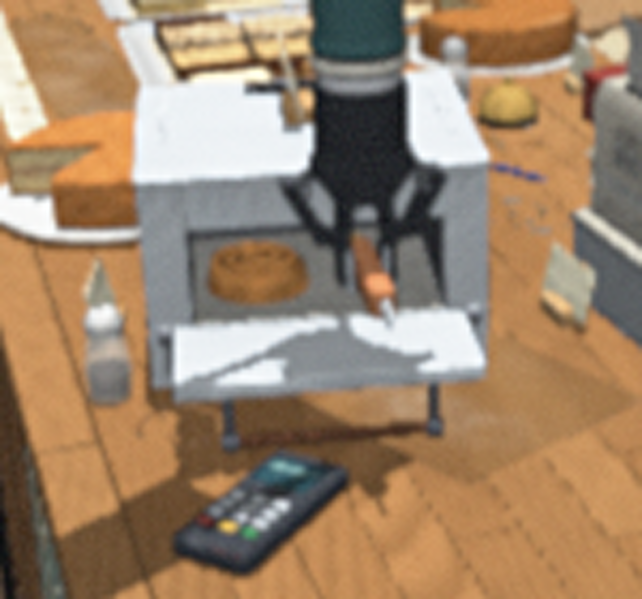

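Emit:
{"op": "drive_tool", "data": {"targets": [[[0,0,0],[0,0,-0.01],0],[[0,0,0],[0,0,-0.022],0],[[0,0,0],[0,0,-0.032],0],[[0,0,0],[0,0,-0.04],0],[[0,0,0],[0,0,-0.04],0]]}}

```text
time_s: 10.35
tool_pos: [545.8, 27.6, 124.5]
tool_rot: [-2.777, -1.466, 0.003]
contact_force: [0.3, 0.1, -2.6]
gripper_width: 21.1
```

Emit:
{"op": "drive_tool", "data": {"targets": [[[0,0,0],[0,0,-0.003],0],[[0,0,0],[0,0,-0.006],0],[[0,0,0],[0,0,-0.006],0]]}}

```text
time_s: 10.72
tool_pos: [546.6, 27.9, 119.5]
tool_rot: [-2.778, -1.467, 0.0]
contact_force: [0.2, -0.5, -1.3]
gripper_width: 21.2
```

Run:
```python
from h import *
s,c=wrist();hook(s);print(s["wrist_torque"])
sc=camera("scene")
cv2.imwrite("pics/s10z.png",cv2.resize(sc["frame"][120:260,220:370,::-1],None,fx=4.28,fy=4.28,interpolation=cv2.INTER_CUBIC)[:599])
```

```text
t 10.725 tcp [546.6  27.9 119.5] yaw rel 4.886108908618539 F oven [140.8  -8.4] tip [134.4  66.3] tcp ov [-123.3  -31. ] under z 85.5 force [ 0.2 -0.5 -1.3]
[-0.17489187  0.10525265  0.00043222]
```

View pics/s10z.png

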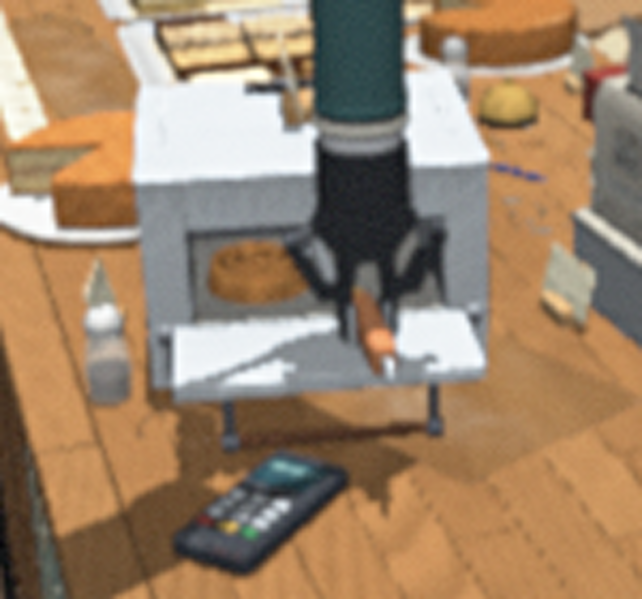

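Emit:
{"op": "drive_tool", "data": {"targets": [[[0,0,0],[-0.003,-0.004,0],0],[[0,0,0],[-0.007,-0.009,0],0],[[0,0,0],[-0.011,-0.013,0],0],[[0,0,0],[-0.015,-0.018,0],0],[[0,0,0],[-0.019,-0.023,0],0]]}}

```text
time_s: 11.45
tool_pos: [528.0, 4.7, 120.1]
tool_rot: [2.778, 1.467, 0.002]
contact_force: [1.0, 2.9, -0.6]
gripper_width: 21.5
```

```bash
cat >> h.py <<'E'
def look(n):
    s=read_state();hook(s);sc=camera("scene")
    cv2.imwrite(f"pics/{n}.png",cv2.resize(sc["frame"][120:260,220:370,::-1],None,fx=4.28,fy=4.28,interpolation=cv2.INTER_CUBIC)[:599])
E
python3 -c "
from h import *
look('s11')"
```

```text
t 11.45 tcp [528.    4.7 120.1] yaw rel 4.863976865020362 F oven [111.   -8.8] tip [104.7  65.9] tcp ov [-153.   -31.3] under z 86.1 force [ 1.   2.9 -0.6]
```

View pics/s11.png

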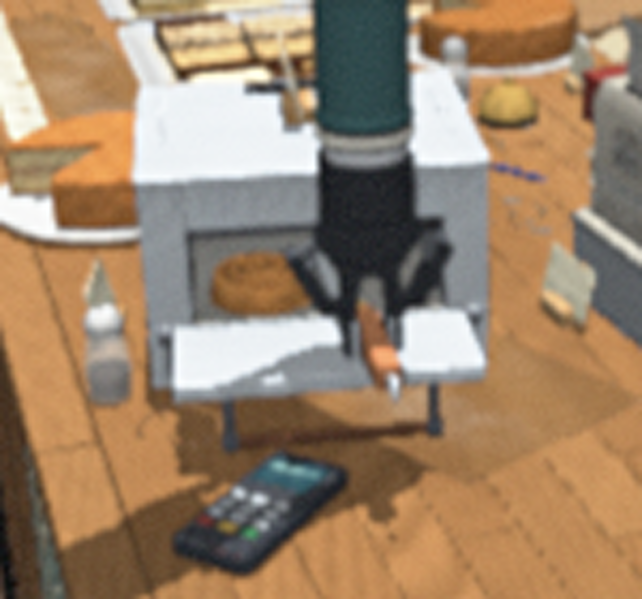

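Contact is felt (about 3 N drag) and the pastry is moving with the foot. I'll keep drawing gently.

Emit:
{"op": "drive_tool", "data": {"targets": [[[0,0,0],[-0.005,-0.006,0],0],[[0,0,0],[-0.01,-0.012,0],0],[[0,0,0],[-0.015,-0.018,0],0],[[0,0,0],[-0.02,-0.025,0],0],[[0,0,0],[-0.025,-0.031,0],0]]}}

```text
time_s: 12.12
tool_pos: [504.0, -26.1, 120.9]
tool_rot: [2.778, 1.466, 0.006]
contact_force: [3.7, 3.7, 4.4]
gripper_width: 21.3
```

```bash
python3 -c "
from h import *
look('s12')"
```

```text
t 12.125 tcp [504.  -26.1 120.9] yaw rel 4.8418300723900884 F oven [72.  -9.7] tip [65.7 65. ] tcp ov [-192.1  -32.1] under z 86.9 force [3.7 3.7 4.4]
```

View pics/s12.png

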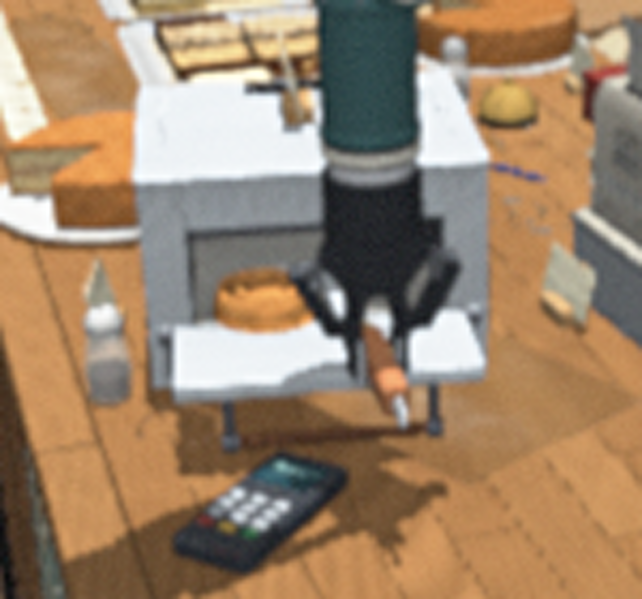

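Emit:
{"op": "drive_tool", "data": {"targets": [[[0,0,0],[-0.005,-0.006,0.001],0],[[0,0,0],[-0.01,-0.012,0.001],0],[[0,0,0],[-0.015,-0.018,0.001],0],[[0,0,0],[-0.02,-0.025,0.001],0],[[0,0,0],[-0.025,-0.031,0.001],0]]}}

```text
time_s: 12.8
tool_pos: [477.1, -57.6, 120.5]
tool_rot: [-2.778, -1.467, 0.001]
contact_force: [2.8, 2.5, 3.0]
gripper_width: 21.1
```

```bash
python3 -c "
from h import *
look('s13')"
```

```text
t 12.8 tcp [477.1 -57.6 120.5] yaw rel 4.882893626730791 F oven [30.6 -8.6] tip [24.2 66.1] tcp ov [-233.4  -31.2] under z 86.5 force [2.8 2.5 3. ]
```

View pics/s13.png

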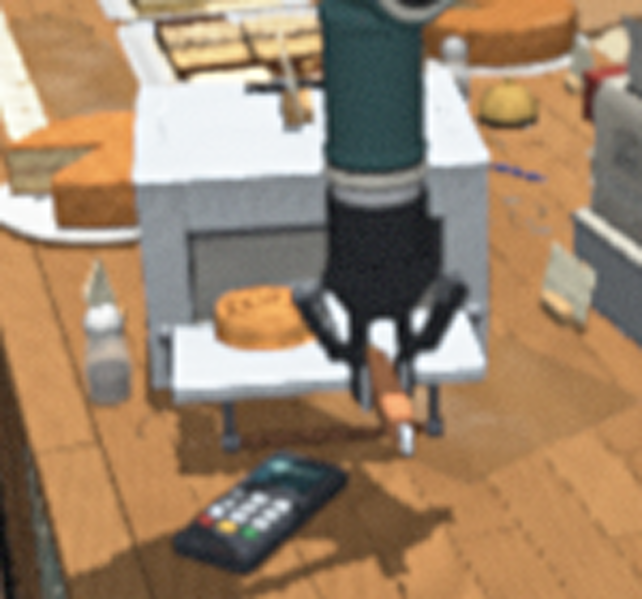

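Emit:
{"op": "drive_tool", "data": {"targets": [[[0,0,0],[-0.005,-0.006,0],0],[[0,0,0],[-0.01,-0.012,0],0],[[0,0,0],[-0.015,-0.018,0],0],[[0,0,0],[-0.017,-0.021,0],0]]}}

```text
time_s: 13.35
tool_pos: [459.8, -78.4, 120.2]
tool_rot: [-2.777, -1.466, 0.001]
contact_force: [1.7, 3.0, 0.6]
gripper_width: 21.3
```

```bash
python3 -c "
from h import *
look('s14')
t=camera('top');save(t,'t14');cv2.imwrite('pics/t14z.png',cv2.resize(t['frame'][75:240,150:350,::-1],None,fx=4,fy=3.6,interpolation=cv2.INTER_CUBIC))"
```

```text
t 13.35 tcp [459.8 -78.4 120.2] yaw rel 4.8588795318756866 F oven [ 3.5 -8.5] tip [-2.8 66.3] tcp ov [-260.5  -30.9] under z 86.2 force [1.7 3.  0.6]
```

View pics/s14.png

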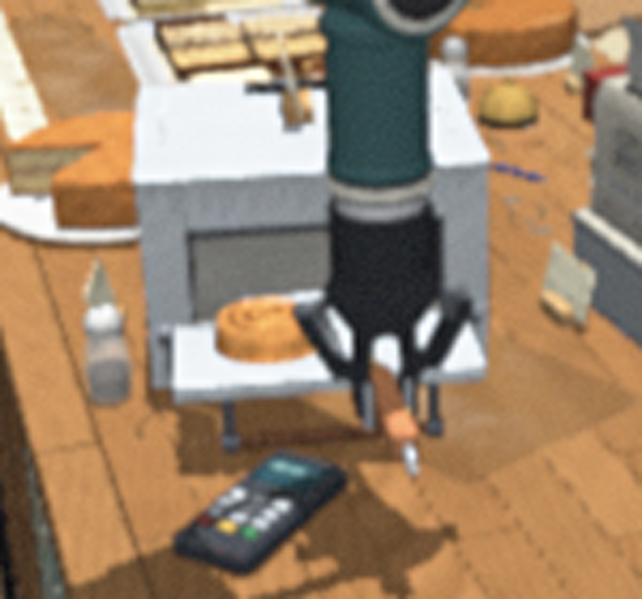

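View pics/t14z.png

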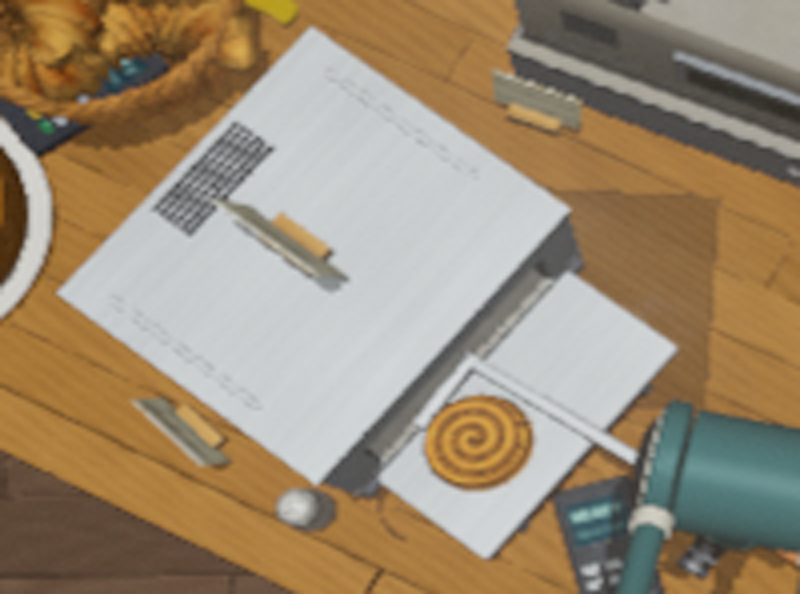

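Run:
```python
from h import *
t=camera("top")
f=lambda x,y:((x+.5)/4-.5+150,(y+.5)/3.6-.5+75)
for n,p,z in(("hR",(570,272),79),("hL",(383,480),79),("fR",(677,347),79),("fL",(488,558),79),("pastry",(478,443),103),("l",(424,440),100),("r",(533,440),100)):print(n,ov(ray(t,*f(*p),z)).round(1))
sc=camera("scene")
fs=lambda x,y:((x+.5)/4.28-.5+220,(y+.5)/4.28-.5+120)
for n,p,z in(("front",(262,361),79),("back",(262,297),111),("doorfront",(270,389),79)):print(n,ov(ray(sc,*fs(*p),z)).round(1))
```

```text
hR [  -9.5 -127.2]
hL [-11.5 124.9]
fR [-126.3 -127.6]
fL [-126.8  125.6]
pastry [-56.3  48.1]
l [-18.9  74. ]
r [-89.7  17.5]
front [-74.6  55.2]
back [-15.2  50.8]
doorfront [-126.8   51. ]
```

Emit:
{"op": "drive_tool", "data": {"targets": [[[0,0,0],[-0.003,-0.004,0],0],[[0,0,0],[-0.006,-0.007,0],0],[[0,0,0],[-0.006,-0.007,0],0]]}}

```text
time_s: 13.92
tool_pos: [454.4, -85.3, 120.4]
tool_rot: [-2.778, -1.467, 0.0]
contact_force: [1.1, 1.8, 0.1]
gripper_width: 20.8
```

```bash
python3 -c "
from h import *
hook(read_state())
t=camera('top');save(t,'t15');cv2.imwrite('pics/t15z.png',cv2.resize(t['frame'][135:240,230:350,::-1],None,fx=6,fy=5.7,interpolation=cv2.INTER_CUBIC))"
```

```text
t 13.925 tcp [454.4 -85.3 120.4] yaw rel 4.863014382017816 F oven [-5.3 -8.6] tip [-11.6  66.1] tcp ov [-269.3  -31.1] under z 86.4 force [1.1 1.8 0.1]
```

View pics/t15z.png

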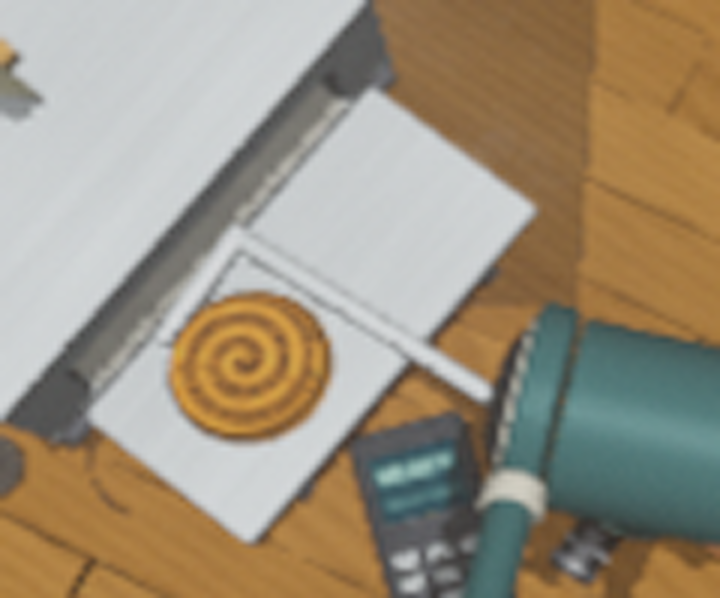

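The pastry is wholly on the door. I'm backing the foot off, lifting inside the mouth, then withdrawing over it.

Emit:
{"op": "drive_tool", "data": {"targets": [[[0,0,0],[0.005,0.002,0],0],[[0,0,0],[0.011,0.004,0],0],[[0,0,0],[0.011,0.004,0.01],0],[[0,0,0],[0.011,0.004,0.03],0],[[0,0,0],[0.011,0.004,0.05],0]]}}

```text
time_s: 14.6
tool_pos: [465.3, -81.0, 170.8]
tool_rot: [-2.777, -1.467, 0.002]
contact_force: [0.2, -1.0, -1.8]
gripper_width: 21.4
```

```bash
python3 -c "
from h import *
look('s16')
t=camera('top');save(t,'t16');cv2.imwrite('pics/t16z.png',cv2.resize(t['frame'][135:240,230:350,::-1],None,fx=6,fy=5.7,interpolation=cv2.INTER_CUBIC))"
```

```text
t 14.6 tcp [465.3 -81.  170.8] yaw rel 4.903728472107169 F oven [  5.  -14.2] tip [-1.4 60.5] tcp ov [-259.   -36.8] under z 136.8 force [ 0.2 -1.  -1.8]
```

View pics/t16z.png

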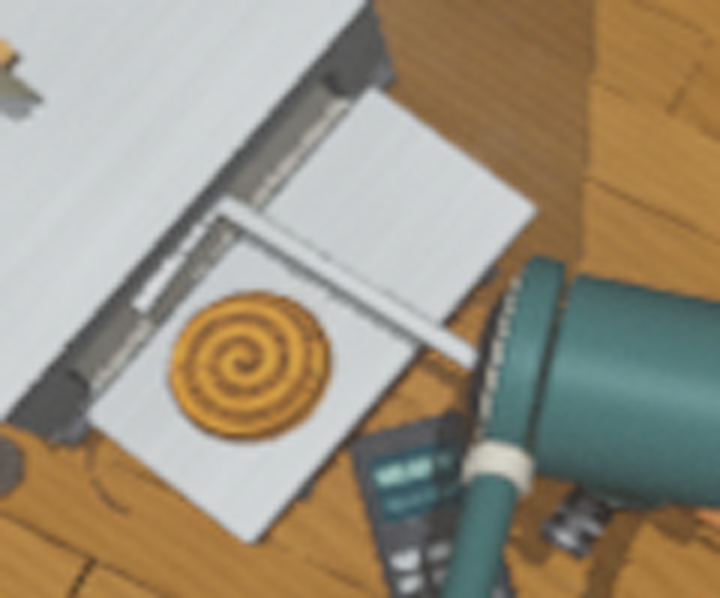

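View pics/s16.png

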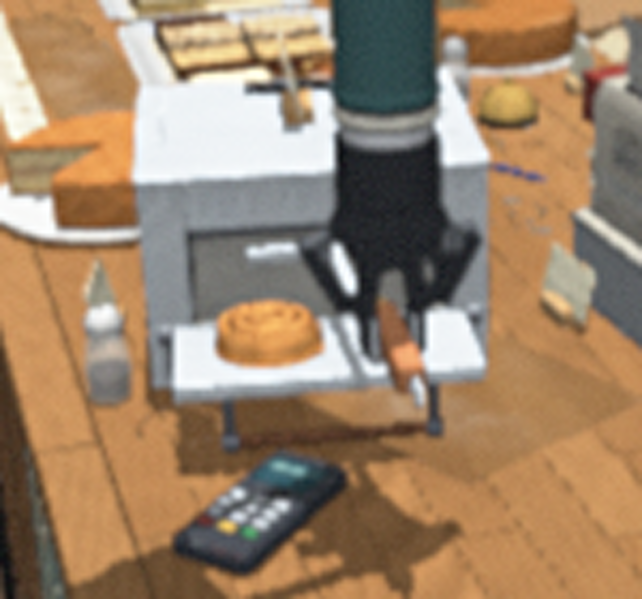

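Emit:
{"op": "drive_tool", "data": {"targets": [[[0,0,0],[-0.012,-0.015,0],0],[[0,0,0],[-0.028,-0.034,0.002],0],[[0,0,-3],[-0.045,-0.052,0.012],0],[[0,0,-11],[-0.06,-0.066,0.015],0],[[0,0,-20],[-0.072,-0.078,0.015],0]]}}

```text
time_s: 15.32
tool_pos: [391.6, -159.9, 184.4]
tool_rot: [-2.992, -0.954, 0.003]
contact_force: [0.5, -0.0, -2.4]
gripper_width: 21.1
```

Emit:
{"op": "drive_tool", "data": {"targets": [[[0,0,-8],[-0.005,-0.025,0],0],[[0,0,-16],[-0.005,-0.05,0],0],[[0,0,-24],[0.01,-0.075,0],0],[[0,0,-32],[0.03,-0.095,0],0],[[0,0,-33],[0.055,-0.1,0],0]]}}

```text
time_s: 15.95
tool_pos: [447.2, -260.5, 183.9]
tool_rot: [-3.14, -0.068, 0.004]
contact_force: [-0.7, -0.2, -1.3]
gripper_width: 20.9
```

```bash
python3 -c "
from h import *
s,c=wrist();hook(s);save(c,'w17')
t=camera('top');save(t,'t17')"
```

```text
t 15.95 tcp [ 447.2 -260.5  183.9] yaw rel -48.33162485215527 F oven [-233.4 -334.2] tip [-177.4 -284.3] tcp ov [-409.6 -136.2] under z 149.9 force [-0.7 -0.2 -1.3]
```

View pics/t17.png

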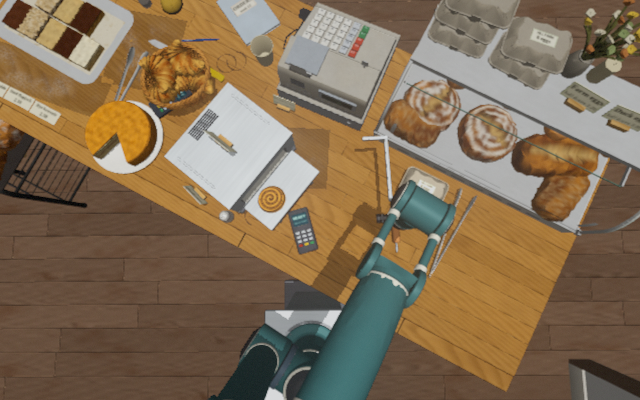

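Emit:
{"op": "drive_tool", "data": {"targets": [[[0,0,0],[-0.008,0.003,-0.03],0],[[0,0,0],[-0.008,0.003,-0.07],0],[[0,0,0],[-0.008,0.003,-0.11],0],[[0,0,0],[-0.008,0.003,-0.132],0],[[0,0,0],[-0.008,0.003,-0.14],0]]}}

```text
time_s: 16.68
tool_pos: [437.5, -254.8, 43.0]
tool_rot: [-3.138, -0.074, 0.008]
contact_force: [-0.5, -0.3, -2.6]
gripper_width: 21.2
```

Emit:
{"op": "drive_tool", "data": {"targets": [[[0,0,0],[0,0,-0.003],0],[[0,0,0],[0,0,-0.006],0],[[0,0,0],[0,0,-0.008],0],[[0,0,0],[0,0,-0.008],0]]}}

```text
time_s: 17.18
tool_pos: [441.0, -256.4, 38.0]
tool_rot: [3.14, 0.074, 0.001]
contact_force: [0.1, 0.2, -2.5]
gripper_width: 21.1
```

Emit:
{"op": "drive_tool", "data": {"targets": [[[0,0,0],[0,0,-0.002],0],[[0,0,0],[0,0,-0.003],0],[[0,0,0],[0,0,-0.003],0]]}}

```text
time_s: 17.55
tool_pos: [440.8, -256.3, 35.0]
tool_rot: [3.141, 0.074, 0.0]
contact_force: [-1.8, -0.0, 2.3]
gripper_width: 21.1
```

```bash
python3 -c "
from h import *
s=read_state();hook(s);print(s['wrist_torque'])
sc=camera('scene');cv2.imwrite('pics/s18.png',cv2.resize(sc['frame'][170:320,300:460,::-1],None,fx=4,fy=4,interpolation=cv2.INTER_CUBIC))"
```

```text
t 17.55 tcp [ 440.8 -256.3   35. ] yaw rel -48.109406657270895 F oven [-233.4 -325.9] tip [-177.6 -275.8] tcp ov [-410.4 -128.6] under z 1.0 force [-1.8 -0.   2.3]
[0.08873314 0.3378856  0.03996483]
```

View pics/s18.png

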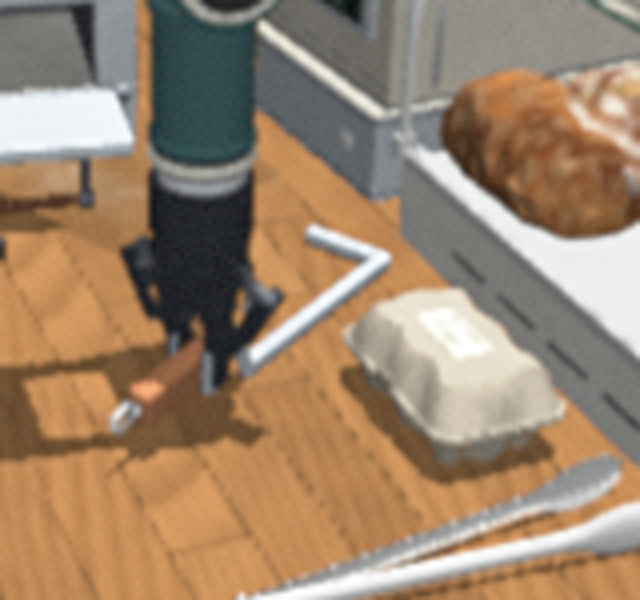

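The hook's bar and foot rest on the counter. I'm releasing and retreating.

Emit:
{"op": "drive_tool", "data": {"targets": [[[0,0,0],[0,0,0],0.9],[[0,0,0],[0,0,0],0.9],[[0,0,0],[0,0,0],0.9],[[0,0,0],[0,0,0.01],0.9],[[0,0,0],[0,0,0.03],0.9]]}}

```text
time_s: 18.23
tool_pos: [440.0, -255.7, 64.5]
tool_rot: [-3.14, -0.073, 0.003]
contact_force: [-0.8, -0.5, -0.5]
gripper_width: 76.8
```

Emit:
{"op": "drive_tool", "data": {"targets": [[[0,0,0],[0,0,0.04],0.9],[[0,0,0],[0,0,0.09],0.9],[[0,0,0],[0,-0.03,0.14],0.9],[[0,0,0],[-0.02,-0.08,0.17],0.9],[[0,0,0],[-0.04,-0.13,0.19],0.9]]}}

```text
time_s: 18.85
tool_pos: [401.1, -387.8, 258.1]
tool_rot: [3.137, 0.076, 0.005]
contact_force: [1.5, -0.4, -0.8]
gripper_width: 77.3
```

Emit:
{"op": "drive_tool", "data": {"targets": [[[0,0,0],[-0.03,-0.05,0],0.9],[[0,0,0],[-0.06,-0.1,0],0.9],[[0,0,0],[-0.09,-0.15,0],0.9],[[0,0,0],[-0.09,-0.15,0],0.9],[[0,0,0],[-0.09,-0.15,0],0.9]]}}

```text
time_s: 19.48
tool_pos: [310.6, -535.9, 254.7]
tool_rot: [-3.14, -0.072, -0.001]
contact_force: [-1.1, 1.0, 1.5]
gripper_width: 77.0
```

```bash
python3 -c "
from h import *
print(read_state()['tool_pos'],read_state()['contact_force'])
sc=camera('scene');save(sc,'s19');t=camera('top');save(t,'t19')"
```

```text
[ 310.58937317 -535.86770076  254.7402421 ] [-1.06186447  1.0358858   1.51808581]
```

View pics/s19.png

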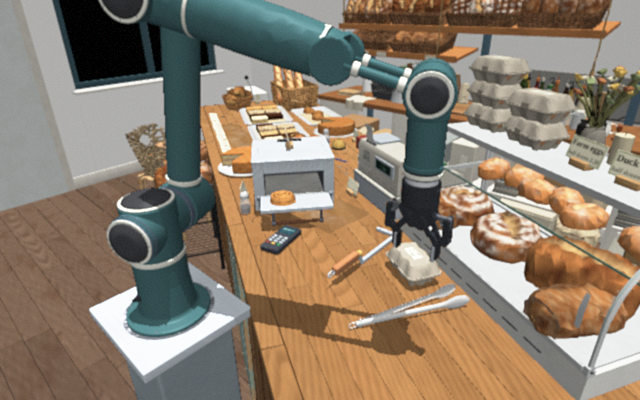

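View pics/t19.png

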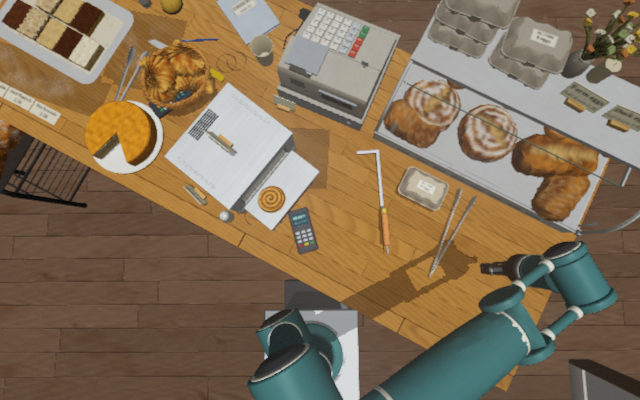

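The pastry is upright on the door (top px 271,199) and the hook lies flat on the counter (px 370 to 388 × 150 to 250). The bystanders are where they were, so I'm handing in.

```bash
python3 -c "
from h import *
print(close_job())"
```

```text
the job is handed in; nothing more can be done
None
```

I pulled the oven door down by its bar with the closed fingers and picked up the hook. I passed it over the pastry, lowered it behind, and drew the pastry out onto the lowered door. The hook then went back flat on the counter, close to where it started. I handed the job in at about 19.5 s.

- **Finding the pastry:** I did not sweep the whole hearth with the hook. Once the door was down, the scene camera showed where the pastry was. The hook then confirmed it by touch, with about 3 N of drag.
- **Pastry:** in the last pictures it is upright on the door, roughly 15 mm inside both the front and hinge edges. That margin comes mainly from where the hook's foot was.
- **Hook and other things:** the hook lies flat and well clear of the oven. None of the bystanders looks moved compared with the first pictures. The gripper is open and touching nothing.
- **Forces:** the highest I read at the wrist was about 7 N.
- **Disagreement:** the cameras differed by up to about 10 mm on where the oven was. I used a compromise position.

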